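# Draw a pressing weight from the stack dispenser and weigh down a deed packet

### The arm

A 6-joint arm with a two-finger parallel gripper is mounted at the origin on a cart in front of the work surface, level with it; the furniture and walls round the work are solid. World frame = base frame: x ahead of the robot, y to its left, z up, the work surface at z = 0. Lengths are in m, angles in rad, forces in N, time in s.
With the tool pointing down it reaches from about 0.35 to 0.975 m from the base axis. Payload 7.1 kg.
Tool frame: the origin (TCP) lies at the very end of the fingers, on their centre line; the grasp point (between the pads) lies 19 mm behind it; z points along the fingers, y is the line along which they close (so a half turn about z gives the same grasp; the last joint's range is limited). The gripper opens to 88 mm and grips with 3 to 60 N. Pads are 20 mm wide; open, the fingers measure 115 mm over their backs; the gripper's body (75 mm by 178 mm) begins 61 mm behind the grasp point.
Start: joints at [-1.135, 0.423, 1.63, -0, 1.089, -0.019], TCP at [0.275, -0.561, 0.194] pointing down, gripper open.
Joint ranges: [-3, 3], [-0.9, 2.11], [0.09, 2.58], [-1.31, 4.45], [0.11, 2.69], [-2.54, 2.54]. Speed limits (rad/s): [2.39, 2.39, 3.01, 3.14, 3.14, 3.14].

### API

Orientations are given as a unit quaternion [w, x, y, z].
In Python, from workcell import status, read_camera, calibration, arm gives the robot as it stands.
- The arm moves only by the tool send_rows, never from a script. Its argument "motion" is a list of rows, each a list of 7 numbers: the turn, a rotation vector about the tool's x, y, z normalised to -1 to 1, where 1 is 45 degrees, then the shift along the tool's x, y, z normalised to -1 to 1, where 1 is 0.3 m, then the gripper command: -1 is fully open, 1 is shut, values between are in proportion. A call has 1 to 8 rows; each row is the pose to reach, as a shift and turn from the pose commanded when the call began, along the tool's axes at that moment; what a row does not reach only later rows make up. A row lasts 1/8 s, in which the tool goes at most 62.5 mm and 10.7 degrees, less where a joint would pass 70% of its speed; a pose out of reach is approached as far as the arm can. A call with a number of a shift or a turn outside -1 to 1 is refused whole. A call with a gripper value outside its range is refused whole. The fingers move at their own pace and stop on an object; the grip force is fixed at half the most. Time passes only in rows, so rows that repeat a pose let the fingers close. It gives the time, the measured TCP pose, the force, the opening and the grip force at its end, in the units of the state.
- status.state(): the state, without advancing time (a new reading comes with each control period).
- read_camera(name): name is "side" or "top"; returns the picture (400x640x3 uint8, red, green, blue); there is no depth.
- calibration(name): a dict with "intrinsics" (3x3 intrinsics, pixels), "T" (4x4, takes a point from camera to world coordinates). Camera axes: x right, y up, looking along -z (the intrinsics and any distortion apply to the point x, -y, -z); pixel columns grow to the right and rows downward; lengths in m; the calibration is good to about 2 mm. A picture is of the moment at which its call begins. calibration takes no time and is no camera call.
- arm.sign_off(): hands the job in; it is judged then, once.
The state is a dict: "time": time; "qpos": joint angles; "joint_vel": joint speeds; "joint_efforts": joint torques, N m; "ee_pos": TCP position; "tool_rot": TCP orientation; "wrist_force": force on the tool from outside, world axes, zero at the start; "wrist_torque": the same for the moment, N m; "opening": finger opening in m; "finger_force": force on a finger pad.
Only numpy, scipy, OpenCV 4.12 (cv2) and the standard library are available. Lean on these libraries where they do the work, as an engineer would, in place of code of your own. Each camera call takes 0.05 s, during which the arm holds its last target. There are 200 camera calls.

### The job

Fetch the bottom pressing weight from the stack dispenser: run its slide fully forward by the red handle so that only the bottom weight comes out onto the delivery tongue, then bring the slide back home so that the weights above drop one place and stay square in the chute. After that, lay the delivered weight flat on the middle of the yellowish parchment packet, lengthwise along it, setting it down without dropping it. Leave both packets and the other things where they lie.

Things in the scene. Friction and masses are not known exactly. Their poses are not given: they have to be found in the camera images.
- dispenser: Fixed stack dispenser of grey and bare aluminium. Origin: on the table, under the middle of the chute; x points the way weights are delivered, y across, z up. Four aluminium corner posts (outside 93 x 53 mm, tops at z 80 mm) hold a loose stack of four flat weights, 1.5 mm play all round. Behind the chute a flat steel slide lies between low guides, back to x -193 mm.
- chute_floor (a point): Middle of the chute floor, at dispenser x 0, y 0, z 16 mm: the bottom weight lies here. The front posts end 17 mm above this floor, so only the bottom weight (14 mm thick) can pass.
- tongue (a point): Point on the delivery tongue in front of the chute, at dispenser x 92 mm, z 16 mm (its top): where the delivered weight's middle comes to lie. The tongue is 30 mm wide, runs from dispenser x 46 to 145 mm and ends in a lip 5 mm high. The weight overhangs it by 5 mm on each side; nothing stands beside it.
- slide (a joint): Feed slide, a slippery blade 12 mm thick, moving along the dispenser's x: 0 home (back stop), 0.104 m fully forward (stop). Front edge at dispenser x = -52 mm + value. It pushes the bottom weight ahead; fully forward that weight is clear of the chute. The weights above ride on the blade and drop once it is home. It stays where left; friction 1.5 N, up to about 8 N under the stack.
- handle_top (a point): Middle of the top end of the slide's upright red handle: a post 14 mm thick along x, 16 mm wide across y, from 28 to 80 mm above the table; at home it stands at dispenser x = -180 mm, fully forward at -76 mm. This point is at z = 80 mm and moves with the slide. It can be pinched across y from above, or pushed.
- weight_1: The bottom weight of the stack at the start, the one to deliver: flat brass-coloured bar with a thin blue felt band, 80 x 40 x 14 mm, about 0.14 kg. Origin: centre of its underside; x along its 80 mm length, y across its 40 mm width, z up.
- weight_2: The second weight of the stack from below, same as weight_1; origin centre of its underside, same axes.
- weight_3: The third weight of the stack from below, same as weight_1; origin centre of its underside, same axes.
- weight_4: The fourth (top) weight of the stack from below, same as weight_1; origin centre of its underside, same axes.
- deed_parchment: Folded deed packet of yellowish-olive parchment, 270 x 124 mm, firm, lying loose; the flat top on which the weight rests is 17 mm above its origin, i.e. about 18 mm above the table. Origin: middle of its underside; x along its length, y across, z up.
- deed_blue: Folded blue-grey deed packet, 221 x 125 x 23 mm, lying loose beside the other; to be left alone. Origin: middle of its underside, x along its length.
- loupe: Black eyepiece loupe, 40 mm across, 28 mm high, standing; origin centre of underside. Leave alone.
- clip: Black bulldog clip, 26 x 32 x 48 mm, standing; origin centre of underside. Leave alone.
- eraser: Blue and white eraser, 24 x 53 x 13 mm; origin centre of underside. Leave alone.
Not all that is in view belongs to the job. Leave any black look-alike of the weight_4 alone.

How it is judged:
On the way, in this order (a step that is already met when the one before it is completed fails the run):
1. the slide has pushed the bottom weight out of the chute, flat onto the delivery tongue, the three above still in the chute (x of weight_1 in the frame of dispenser above 0.084 m and angle between weight_1's own z axis and vertical below 0.1 rad and z of weight_1 in the frame of dispenser below 0.02 m and value of joint slide above 0.09 m and x of weight_2 in the frame of dispenser between -0.008 and 0.008 m and y of weight_2 in the frame of dispenser between -0.008 and 0.008 m and x of weight_3 in the frame of dispenser between -0.008 and 0.008 m and y of weight_3 in the frame of dispenser between -0.008 and 0.008 m and x of weight_4 in the frame of dispenser between -0.008 and 0.008 m and y of weight_4 in the frame of dispenser between -0.008 and 0.008 m), for 0.2 s.
2. the slide is back home (within 10 mm) with the delivered weight still on the tongue, and the three weights above have dropped one place, flat in the chute (value of joint slide below 0.01 m and x of weight_1 in the frame of dispenser above 0.08 m and z of weight_1 in the frame of dispenser below 0.02 m and x of weight_2 in the frame of dispenser between -0.008 and 0.008 m and y of weight_2 in the frame of dispenser between -0.008 and 0.008 m and x of weight_3 in the frame of dispenser between -0.008 and 0.008 m and y of weight_3 in the frame of dispenser between -0.008 and 0.008 m and x of weight_4 in the frame of dispenser between -0.008 and 0.008 m and y of weight_4 in the frame of dispenser between -0.008 and 0.008 m and z of weight_2 in the frame of dispenser below 0.019 m and z of weight_3 in the frame of dispenser below 0.033 m and z of weight_4 in the frame of dispenser below 0.047 m and angle between each of weight_2, weight_3, weight_4's own z axis and vertical below 0.06 rad), for 0.2 s.
At the end, for the whole second after the job is handed in: The weight rests released and flat on the parchment packet, its middle within 30 mm of the packet's and its length within 12 degrees; the packet moved under 25 mm; the slide is home within 10 mm; the other three weights lie flat and square in the chute, one place lower (horizontal distance between weight_1 and deed_parchment below 0.03 m and angle between the x axis of weight_1 and the x axis of deed_parchment, either way round below 0.21 rad and angle between weight_1's own z axis and vertical below 0.1 rad and contact force between weight_1 and deed_parchment above 0.4 N and linear speed of weight_1 below 0.01 m/s and value of joint slide below 0.01 m and distance of deed_parchment from where it was at the start of the episode below 0.025 m and x of weight_2 in the frame of dispenser between -0.008 and 0.008 m and y of weight_2 in the frame of dispenser between -0.008 and 0.008 m and x of weight_3 in the frame of dispenser between -0.008 and 0.008 m and y of weight_3 in the frame of dispenser between -0.008 and 0.008 m and x of weight_4 in the frame of dispenser between -0.008 and 0.008 m and y of weight_4 in the frame of dispenser between -0.008 and 0.008 m and z of weight_2 in the frame of dispenser below 0.019 m and z of weight_3 in the frame of dispenser below 0.033 m and z of weight_4 in the frame of dispenser below 0.047 m and angle between each of weight_2, weight_3, weight_4's own z axis and vertical below 0.06 rad); the robot touches nothing.
It fails at once if a weight from above is dragged or lifted out of the chute (more than 8 mm aside, or raised by 10 mm) (not ((x of weight_2 in the frame of dispenser between -0.008 and 0.008 m and y of weight_2 in the frame of dispenser between -0.008 and 0.008 m and x of weight_3 in the frame of dispenser between -0.008 and 0.008 m and y of weight_3 in the frame of dispenser between -0.008 and 0.008 m and x of weight_4 in the frame of dispenser between -0.008 and 0.008 m and y of weight_4 in the frame of dispenser between -0.008 and 0.008 m)) or z of weight_2 in the frame of dispenser above 0.04 m or z of weight_3 in the frame of dispenser above 0.054 m or z of weight_4 in the frame of dispenser above 0.068 m).
It fails at once if the delivered weight is dropped or flung (faster than 0.5 m/s while the fingers are not on it) (linear speed of weight_1 above 0.5 m/s and contact force between weight_1 and the fingers below 0.05 N).
It fails at once if the blue packet, loupe, clip or eraser is moved by more than 20 mm (distance of any of deed_blue, loupe, clip, eraser from where it was at the start of the episode above 0.02 m).
It fails at once if the parchment packet is moved by more than 40 mm (distance of deed_parchment from where it was at the start of the episode above 0.04 m).
It also fails if it takes over 48 s, if anything falls off the work surface, if the arm or the gripper's body presses on something with over 40 N, if the wrist force passes 120 N, or if a joint passes its speed limit or range.

## Working session

There is one attempt and no reset: what is moved stays moved. The work goes in short steps, Python scripts to look and compute and a tool call to move; the robot and the scene stay as the last step left them, time stands still between calls to the robot, and variables do not carry over. Pictures are saved under pics/ and viewed, at most 10 in all, crops included, and the job is handed in when it is done.

Besides the shell and the picture viewer there is one more tool, called in YAML: its name, and indented under it one key for each argument. send_rows: Moves the arm, as the interface text tells. Scaled input: -1 to 1 covers 0.3 m each way for a shift and 45 degrees each way for a turn. Its arguments: {"type":"object","properties":{"motion":{"type":"array"}},"required":["motion"]}

```bash
mkdir -p pics; cat > h.py <<'E'
import numpy as np, cv2
from workcell import status, read_camera, calibration, arm
def ray(n,u,v):
    c=calibration(n);K=np.array(c["intrinsics"]);T=np.array(c["T"])
    d=np.array([(u-K[0,2])/K[0,0],-(v-K[1,2])/K[1,1],-1.0])
    return T[:3,3],T[:3,:3]@d
def onz(n,u,v,z):
    o,d=ray(n,u,v);return o+d*(z-o[2])/d[2]
def proj(n,p):
    c=calibration(n);K=np.array(c["intrinsics"]);T=np.array(c["T"])
    q=T[:3,:3].T@(np.array(p)-T[:3,3]);return K[0,0]*q[0]/-q[2]+K[0,2],K[1,1]*q[1]/q[2]+K[1,2]
def snap(n,f=None):
    a=read_camera(n)
    if f: cv2.imwrite("pics/"+f,a[:,:,::-1])
    return a
E
python3 - <<'E'
from h import *
for n in("top","side"):
    snap(n,n+"0.png");c=calibration(n);print({k:(np.round(v,3).tolist() if k in("intrinsics","T") else v) for k,v in c.items()})
print(status.state())
E
```

```text
{'intrinsics': [[482.06, 0.0, 313.538], [0.0, 482.06, 199.235], [0.0, 0.0, 1.0]], 'T': [[0.012, 0.982, -0.19, 0.257], [-1.0, 0.013, 0.004, -0.029], [0.007, 0.19, 0.982, 1.612], [0.0, 0.0, 0.0, 1.0]]}
{'intrinsics': [[518.323, 0.0, 321.855], [0.0, 518.323, 203.035], [0.0, 0.0, 1.0]], 'T': [[-0.979, 0.122, -0.162, 0.337], [-0.203, -0.588, 0.783, 1.081], [0.001, 0.799, 0.601, 0.927], [0.0, 0.0, 0.0, 1.0]]}
{'time': 0.1, 'qpos': array([-1.13501719e+00,  4.23745622e-01,  1.63060633e+00, -3.96008775e-05,
        1.08857566e+00, -1.90077886e-02]), 'joint_vel': array([-0.00043295, -0.00091721, -0.00269195, -0.00130429, -0.00146948,
       -0.00122606]), 'joint_efforts': array([ 8.59044558e-04, -5.45609236e+01, -2.74324751e+01,  6.45785057e-02,
        1.87531777e-02, -3.75283514e-05]), 'ee_pos': array([ 0.27432829, -0.56098641,  0.19379403]), 'tool_rot': array([-6.49412106e-04,  9.74255028e-01,  2.25447763e-01, -1.55245848e-04]), 'wrist_force': array([ 1.25790413, -0.61015073,  1.01000106]), 'wrist_torque': array([0.02969172, 0.00876414, 0.01030731]), 'finger_force': 0.0, 'opening': 0.08787643731244203}
```

View pics/top0.png

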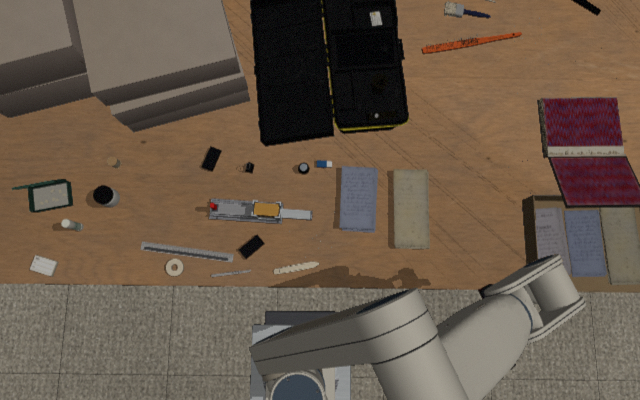

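View pics/side0.png

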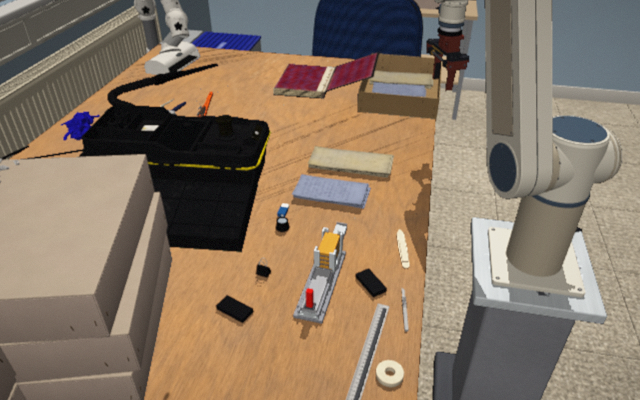

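The top view shows the dispenser with its red handle at (212,206), brass stack at (266,210) and tongue end at (310,215). The loose parchment packet is at (411,209), next to the blue packet at (357,199).

Things that could be mistaken for what I want:
- **Weight:** brass stack (266,210), or the black look-alikes at (211,158) and (251,246). I choose the stack.
- **Parchment:** loose packet (411,209), or the one in the box at (620,245). I choose the loose one.

```bash
cat > m.py <<'E'
from h import *
def tri(a,b):
    (o,d),(p,e)=ray("top",*a),ray("side",*b)
    s=np.linalg.lstsq(np.c_[d,-e],p-o,rcond=None)[0];return (o+d*s[0]+p+e*s[1])/2,np.linalg.norm(o+d*s[0]-p-e*s[1])
def mask(a,lo,hi,box):
    m=cv2.inRange(cv2.cvtColor(a,cv2.COLOR_RGB2HSV),lo,hi);k=np.zeros_like(m);x0,y0,x1,y1=box;k[y0:y1,x0:x1]=m[y0:y1,x0:x1];return k
def big(m):
    return max(cv2.findContours(m,0,2)[0],key=cv2.contourArea)
def cen(m):
    M=cv2.moments(m,True);return M['m10']/M['m00'],M['m01']/M['m00']
E
python3 - <<'E'
from m import *
t=cv2.imread("pics/top0.png")[:,:,::-1];s=cv2.imread("pics/side0.png")[:,:,::-1]
rt=cen(mask(t,(0,150,80),(8,255,255),(195,190,230,225)));rs=cen(mask(s,(0,150,80),(8,255,255),(295,280,325,315)))
print("red",rt,rs,tri(rt,rs))
bt=mask(t,(12,130,110),(28,255,255),(248,198,285,222));bs=mask(s,(12,130,110),(28,255,255),(310,225,350,280))
r=cv2.minAreaRect(big(bt));print("brass",r,onz("top",*r[0],.072))
for p in cv2.boxPoints(r):print(onz("top",*p,.072).round(4))
g=cv2.cvtColor(t,cv2.COLOR_RGB2GRAY)
# low saturation: tongue / guides / packets
hs=cv2.cvtColor(t,cv2.COLOR_RGB2HSV)
print("hsv",hs[215,300],hs[225,300],hs[209,411],hs[209,440],hs[200,357])
tm=cv2.inRange(hs,(0,0,120),(180,60,255));k=np.zeros_like(tm);k[190:235,284:325]=tm[190:235,284:325]
c=big(k);r=cv2.minAreaRect(c);print("tongue",r);[print(onz("top",*p,.016).round(4)) for p in cv2.boxPoints(r)]
A=cv2.resize(t[150:260,190:330],None,fx=5,fy=5,interpolation=2)
B=cv2.resize(t[150:260,330:450],None,fx=5,fy=5,interpolation=2)
cv2.imwrite("pics/c1.png",A[:,:,::-1])
cv2.imwrite("pics/c2.png",np.vstack([B])[:,:,::-1])
C=cv2.resize(s[210:330,280:370],None,fx=5,fy=5,interpolation=2);cv2.imwrite("pics/c3.png",C[:,:,::-1])
E
```

```text
red (212.8, 205.4) (309.015873015873, 297.7857142857143) (array([0.53131119, 0.29430147, 0.05077349]), np.float64(0.00366201494694602))
brass ((265.9999694824219, 208.99998474121094), (24.236095428466797, 11.657868385314941), 4.398705005645752) [0.51977444 0.11738363 0.072     ]
[0.5033 0.1574 0.072 ]
[0.5415 0.1558 0.072 ]
[0.5364 0.0772 0.072 ]
[0.4982 0.0792 0.072 ]
hsv [ 75   3 149] [ 15 117 118] [ 22  64 127] [ 15 120 125] [118  34 113]
tongue ((296.5, 213.5), (9.0, 25.0), 90.0)
[0.5301 0.0623 0.016 ]
[ 0.5312 -0.0216  0.016 ]
[ 0.5006 -0.022   0.016 ]
[0.4996 0.0616 0.016 ]
```

View pics/c1.png

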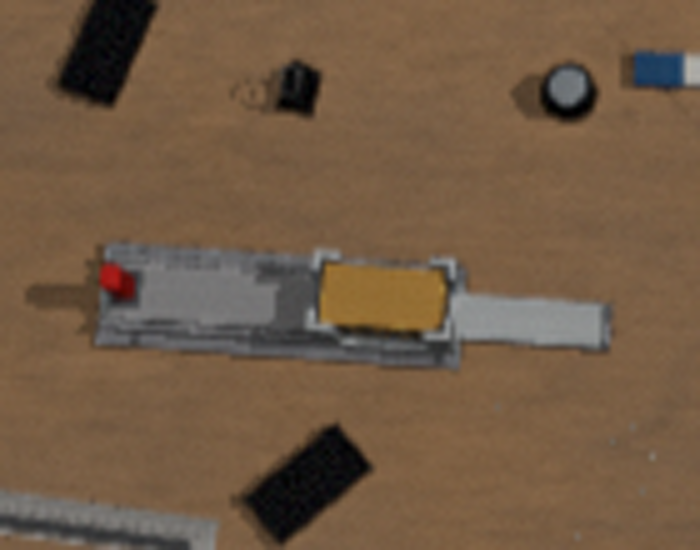

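View pics/c2.png

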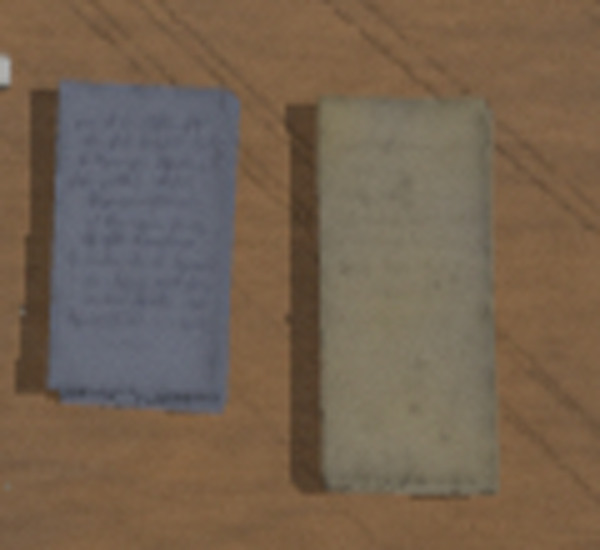

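The crops confirm the choice: red handle, brass stack between the four posts, and the tongue pointing right (world −y, tilted about 3°). The parchment is the lone olive packet, lying along image vertical, with crop corners around (320,97) to (497,492).

```bash
cat >> m.py <<'E'
from scipy.spatial.transform import Rotation as R
def plan(pos,yaw):
    "numbers for a row: TCP to pos, tool down, tool y at yaw deg (world)"
    s=status.state();w=s["tool_rot"];A=R.from_quat(np.r_[w[1:],w[0]])
    y=np.array([np.cos(np.radians(yaw)),np.sin(np.radians(yaw)),0]);z=np.array([0,0,-1.]);x=np.cross(y,z)
    B=R.from_matrix(np.c_[x,y,z]);v=np.degrees((A.inv()*B).as_rotvec())/45
    print("row",v.round(4),(A.inv().apply(np.array(pos)-s["ee_pos"])/0.3).round(4),"tcp",s["ee_pos"].round(4),"t",round(s["time"],2))
E
python3 - <<'E'
from m import *
t=cv2.imread("pics/top0.png")[:,:,::-1]
m=mask(t,(17,30,70),(40,85,255),(385,150,445,265));c=big(cv2.morphologyEx(m,2,np.ones((3,3))))
r=cv2.minAreaRect(c);b=cv2.boxPoints(r);w=np.array([onz("top",*p,.012) for p in b]);print(r,w.round(4),w.mean(0))
C=np.array([.5198,.1174]);Hh=np.array([.5313,.2943]);d=C-Hh;print(d,np.degrees(np.arctan2(d[1],d[0])))
plan((.5,-.3,.2),-30);plan((.531,.294,.15),-3.2)
E
```

```text
((410.9356689453125, 208.5091094970703), (79.52190399169922, 35.14059066772461), 89.0759506225586) [[ 0.6744 -0.3065  0.012 ]
 [ 0.678  -0.4271  0.012 ]
 [ 0.4056 -0.4223  0.012 ]
 [ 0.4023 -0.3054  0.012 ]] [ 0.54009984 -0.36533085  0.012     ]
[-0.0115 -0.1769] -93.71947776082331
row [-1.700e-03 -5.000e-04 -7.543e-01] [ 1.0579 -0.4511 -0.0201] tcp [ 0.2743 -0.561   0.1938] t 0.1
row [-1.5000e-03 -9.0000e-04 -1.3498e+00] [ 2.0206 -2.1842  0.1489] tcp [ 0.2743 -0.561   0.1938] t 0.1
```

send_rows:
  motion:
    - [0, 0, -0.2, 0.2, -0.09, 0, -1]
    - [0, 0, -0.4, 0.4, -0.18, 0, -1]
    - [0, 0, -0.6, 0.6, -0.27, 0, -1]
    - [0, 0, -0.75, 0.8, -0.36, 0, -1]
    - [0, 0, -0.75, 1, -0.43, 0, -1]
    - [0, 0, -0.75, 1, -0.43, 0, -1]

```text
time: 0.85
ee_pos: [0.4892, -0.311, 0.1942]
tool_rot: [-0.0, 0.866, 0.5, 0.0]
wrist_force: [0.2, -0.4, -0.6]
opening: 0.088
finger_force: 0.0
```

```bash
python3 -c "
from m import *
plan((.53,.0,.17),-3.2);plan((.531,.294,.17),-3.2)"
```

```text
row [-4.00e-04 -6.00e-04 -5.95e-01] [ 0.966  -0.4001  0.0813] tcp [ 0.4892 -0.311   0.1942] t 0.85
row [-4.00e-04 -6.00e-04 -5.95e-01] [ 1.8166 -0.8869  0.0819] tcp [ 0.4892 -0.311   0.1942] t 0.85
```

send_rows:
  motion:
    - [0, 0, -0.2, 0.2, -0.08, 0, -1]
    - [0, 0, -0.4, 0.4, -0.16, 0.02, -1]
    - [0, 0, -0.595, 0.6, -0.25, 0.04, -1]
    - [0, 0, -0.595, 0.8, -0.33, 0.06, -1]
    - [0, 0, -0.595, 0.966, -0.4, 0.08, -1]
    - [0, 0, -0.595, 0.966, -0.4, 0.08, -1]

```text
time: 1.6
ee_pos: [0.529, -0.0002, 0.1698]
tool_rot: [-0.001, 0.726, 0.687, -0.0]
wrist_force: [0.3, -0.1, -0.2]
opening: 0.0877
finger_force: 0.0
```

```bash
python3 -c "
from m import *
plan((.531,.294,.15),-3.2)"
```

```text
row [-0.0017 -0.0002  0.0008] [ 0.9796 -0.0475  0.0663] tcp [ 5.290e-01 -2.000e-04  1.698e-01] t 1.6
```

send_rows:
  motion:
    - [0, 0, 0, 0.2, -0.01, 0, -1]
    - [0, 0, 0, 0.4, -0.02, 0, -1]
    - [0, 0, 0, 0.6, -0.03, 0, -1]
    - [0, 0, 0, 0.8, -0.04, 0, -1]
    - [0, 0, 0, 0.98, -0.047, 0.06, -1]
    - [0, 0, 0, 0.98, -0.047, 0.06, -1]

```text
time: 2.35
ee_pos: [0.5327, 0.2925, 0.151]
tool_rot: [-0.0, 0.727, 0.687, -0.001]
wrist_force: [-0.1, -0.2, 0.2]
opening: 0.0881
finger_force: 0.0
```

```bash
python3 - <<'E'
from m import *
plan((.531,.294,.048),-3.2)
s=snap("side");C=cv2.resize(s[180:340,250:400],None,fx=3.7,fy=3.7,interpolation=2)
cv2.imwrite("pics/s1.png",C[:,:,::-1])
E
```

```text
row [-0.0018  0.0013 -0.0017] [ 0.005  -0.0054  0.3434] tcp [0.5327 0.2925 0.151 ] t 2.35
```

View pics/s1.png

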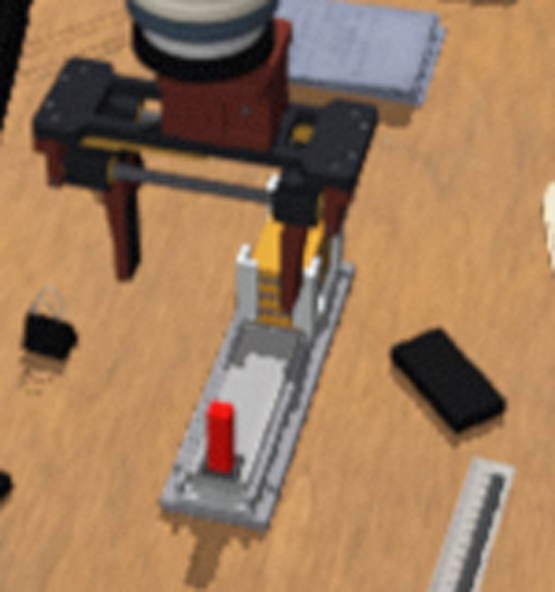

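The open gripper hangs above the red handle (crop (220,435)), with its fingers at (125,270) and (290,305) straddling it across y. I'll go down and pinch.

send_rows:
  motion:
    - [0, 0, 0, 0.005, -0.005, 0.12, -1]
    - [0, 0, 0, 0.005, -0.005, 0.24, -1]
    - [0, 0, 0, 0.005, -0.005, 0.34, -1]
    - [0, 0, 0, 0.005, -0.005, 0.34, 1]
    - [0, 0, 0, 0.005, -0.005, 0.34, 1]
    - [0, 0, 0, 0.005, -0.005, 0.34, 1]
    - [0, 0, 0, 0.005, -0.005, 0.34, 1]
    - [0, 0, 0, 0.005, -0.005, 0.34, 1]

```text
time: 3.4
ee_pos: [0.5317, 0.2932, 0.0511]
tool_rot: [0.0, 0.728, 0.686, 0.0]
wrist_force: [0.8, 0.5, 0.5]
opening: 0.0413
finger_force: 0.0
```

```bash
python3 - <<'E'
from m import *
s=status.state();print(s["ee_pos"],s["wrist_force"],s["wrist_torque"],s["opening"])
E
```

```text
[0.53169162 0.29316611 0.05108573] [0.83391397 0.46146294 0.46988491] [-0.01563003 -0.06558196  0.01209573] 0.04125749975340231
```

send_rows:
  motion:
    - [0, 0, 0, 0, 0, 0.01, 1]
    - [0, 0, 0, 0, 0, 0.01, 1]
    - [0, 0, 0, 0, 0, 0.01, 1]
    - [0, 0, 0, 0, 0, 0.01, 1]
    - [0, 0, 0, 0, 0, 0.01, 1]

```text
time: 4.03
ee_pos: [0.5274, 0.2924, 0.0469]
tool_rot: [-0.002, 0.728, 0.686, -0.004]
wrist_force: [-12.2, 0.9, 7.3]
opening: 0.0154
finger_force: 30.0
```

send_rows:
  motion:
    - [0, 0, 0, 0, -0.014, 0, 1]
    - [0, 0, 0, -0.02, -0.014, 0, 1]
    - [0, 0, 0, -0.04, -0.014, 0, 1]
    - [0, 0, 0, -0.06, -0.014, 0, 1]
    - [0, 0, 0, -0.08, -0.014, 0, 1]
    - [0, 0, 0, -0.1, -0.014, 0, 1]
    - [0, 0, 0, -0.12, -0.014, 0, 1]
    - [0, 0, 0, -0.14, -0.014, 0, 1]

```text
time: 5.03
ee_pos: [0.5251, 0.2514, 0.0472]
tool_rot: [-0.0, 0.728, 0.685, 0.001]
wrist_force: [2.8, 5.0, -9.2]
opening: 0.0154
finger_force: 30.0
```

send_rows:
  motion:
    - [0, 0, 0, -0.025, 0, 0, 1]
    - [0, 0, 0, -0.05, 0, 0, 1]
    - [0, 0, 0, -0.075, 0, 0, 1]
    - [0, 0, 0, -0.1, 0, 0, 1]
    - [0, 0, 0, -0.13, 0, 0, 1]
    - [0, 0, 0, -0.16, 0, 0, 1]
    - [0, 0, 0, -0.19, 0, 0, 1]
    - [0, 0, 0, -0.21, 0, 0, 1]

```text
time: 6.02
ee_pos: [0.5219, 0.1919, 0.0477]
tool_rot: [-0.002, 0.729, 0.684, 0.003]
wrist_force: [-1.7, 32.8, -10.5]
opening: 0.0156
finger_force: 30.0
```

send_rows:
  motion:
    - [0, 0, 0, -0.005, 0, 0, 1]
    - [0, 0, 0, 0, 0, 0, 1]
    - [0, 0, 0, 0, 0, 0, 1]

```text
time: 6.4
ee_pos: [0.5219, 0.1918, 0.0476]
tool_rot: [-0.001, 0.728, 0.685, 0.003]
wrist_force: [1.9, 22.0, -10.6]
opening: 0.0156
finger_force: 30.0
```

```bash
python3 - <<'E'
from m import *
s=snap("side");t=snap("top")
C=cv2.resize(s[200:310,270:380],None,fx=5,fy=5,interpolation=2);D=cv2.resize(t[190:230,240:320],None,fx=3,fy=3)
D=cv2.copyMakeBorder(D,0,550-120,0,0,0);cv2.imwrite("pics/s2.png",np.hstack([C,D])[:,:,::-1])
cv2.imwrite("pics/s2f.png",s[:,:,::-1])
rs=cen(mask(s,(0,150,80),(8,255,255),(295,240,345,315)));print(rs,onz("side",*rs,.051))
E
```

```text
(320.203125, 266.3125) [0.52554251 0.18972709 0.051     ]
```

View pics/s2.png

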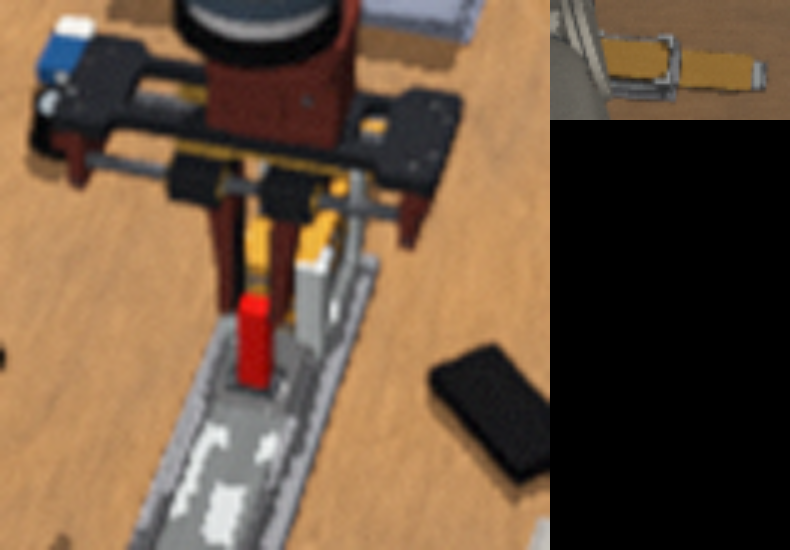

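The top inset shows the weight on the tongue, up against the lip, with the stack still in the chute. The side view shows the handle by the rear posts, stalled at the stop. I'll bring the slide home.

send_rows:
  motion:
    - [0, 0, 0, 0.025, 0, 0, 1]
    - [0, 0, 0, 0.05, 0, 0, 1]
    - [0, 0, 0, 0.075, 0, 0, 1]
    - [0, 0, 0, 0.1, 0, 0, 1]
    - [0, 0, 0, 0.125, 0, 0, 1]
    - [0, 0, 0, 0.15, 0, 0, 1]
    - [0, 0, 0, 0.175, 0, 0, 1]
    - [0, 0, 0, 0.2, 0, 0, 1]

```text
time: 7.5
ee_pos: [0.5248, 0.2478, 0.0475]
tool_rot: [0.0, 0.728, 0.686, -0.0]
wrist_force: [3.7, -2.6, -5.5]
opening: 0.0154
finger_force: 30.0
```

send_rows:
  motion:
    - [0, 0, 0, 0.025, 0, 0, 1]
    - [0, 0, 0, 0.05, 0, 0, 1]
    - [0, 0, 0, 0.075, 0, 0, 1]
    - [0, 0, 0, 0.1, 0, 0, 1]
    - [0, 0, 0, 0.125, 0, 0, 1]
    - [0, 0, 0, 0.15, 0, 0, 1]
    - [0, 0, 0, 0.165, 0, 0, 1]
    - [0, 0, 0, 0.165, 0, 0, 1]

```text
time: 8.5
ee_pos: [0.5274, 0.296, 0.0474]
tool_rot: [0.001, 0.728, 0.686, -0.001]
wrist_force: [4.7, -10.5, -1.1]
opening: 0.0154
finger_force: 30.0
```

send_rows:
  motion:
    - [0, 0, 0, -0.006, 0, 0, 1]
    - [0, 0, 0, -0.006, 0, 0, 0.3]
    - [0, 0, 0, -0.006, 0, 0, 0.3]
    - [0, 0, 0, -0.006, 0, 0, 0.3]
    - [0, 0, 0, -0.006, 0, 0, 0.3]
    - [0, 0, 0, -0.006, 0, -0.15, 0.3]
    - [0, 0, 0, -0.006, 0, -0.3, 0.3]
    - [0, 0, 0, -0.006, 0, -0.4, 0.3]

```text
time: 9.5
ee_pos: [0.528, 0.2963, 0.1697]
tool_rot: [0.0, 0.728, 0.686, 0.001]
wrist_force: [0.1, 0.7, -0.8]
opening: 0.0306
finger_force: 0.0
```

```bash
python3 - <<'E'
from m import *
s=snap("side");t=snap("top")
m=mask(t,(12,130,90),(28,255,255),(283,200,322,228));r=cv2.minAreaRect(big(m));b=cv2.boxPoints(r)
w=np.array([onz("top",*p,.03) for p in b]);print("w1",r,w.round(4).tolist(),w.mean(0))
p=proj("side",(.513,.024,.03));print(p)
C=cv2.resize(s[195:325,280:380],None,fx=4.2,fy=4.2,interpolation=2);D=cv2.resize(t[190:230,200:320],None,fx=3,fy=3)
D=cv2.copyMakeBorder(D,0,546-120,0,0,0);cv2.imwrite("pics/s3.png",np.hstack([C,D])[:,:,::-1])
rs=cen(mask(s,(0,150,80),(8,255,255),(295,240,345,315)));print("red",rs,onz("side",*rs,.051))
plan((.513,.024,.13),-3.0)
E
```

```text
w1 ((294.9862365722656, 212.66554260253906), (23.50187110900879, 12.62291431427002), 4.763641834259033) [[0.4975, 0.065, 0.03], [0.5399, 0.0625, 0.03], [0.5343, -0.0157, 0.03], [0.4919, -0.0128, 0.03]] [0.51587845 0.02474817 0.03      ]
(np.float64(337.413354419182), np.float64(230.54755333500535))
red (307.7578125, 295.703125) [0.53359852 0.28913473 0.051     ]
row [ 0.0072 -0.0045 -0.0092] [-0.9126 -0.0015  0.1342] tcp [0.5295 0.2971 0.1712] t 9.6
```

View pics/s3.png

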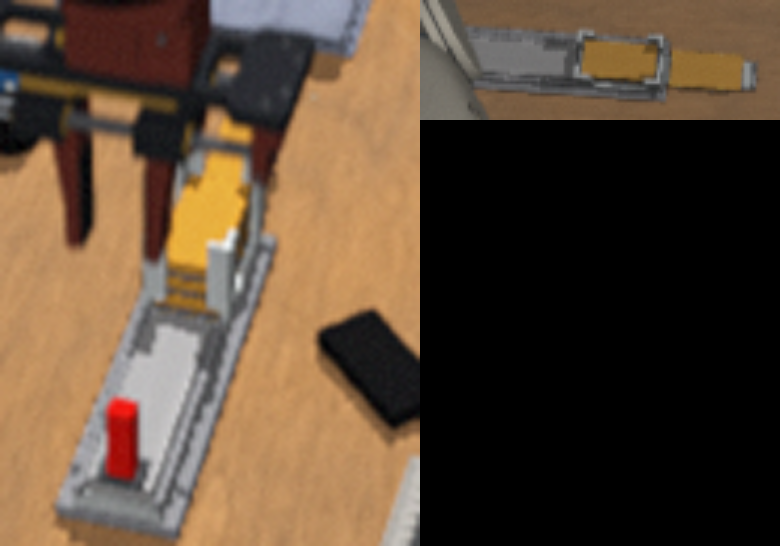

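The slide is home, with the handle back at the rear stop. Three weights sit square in the chute and the delivered one is on the tongue at top pixel (295,213). Next I go over it.

send_rows:
  motion:
    - [0, 0, 0, -0.2, 0, 0, -0.6]
    - [0, 0, 0, -0.4, 0, 0, -0.6]
    - [0, 0, 0, -0.6, 0, 0, -0.6]
    - [0, 0, 0, -0.8, 0, 0, -0.6]
    - [0, 0, -0.005, -0.912, 0.003, 0.05, -0.6]
    - [0, 0, -0.005, -0.912, 0.003, 0.13, -0.6]
    - [0, 0, -0.005, -0.912, 0.003, 0.13, -0.6]

```text
time: 10.48
ee_pos: [0.5099, 0.0222, 0.1262]
tool_rot: [-0.002, 0.727, 0.687, -0.002]
wrist_force: [-0.5, 0.8, -0.6]
opening: 0.0706
finger_force: 0.0
```

```bash
python3 -c "
from m import *
plan((.5145,.0245,.019),-3.0)"
```

```text
row [-0.0065  0.0004 -0.0056] [0.0085 0.0169 0.3573] tcp [0.5099 0.0222 0.1262] t 10.47
```

send_rows:
  motion:
    - [0, 0, 0, 0.005, 0.012, 0.1, -0.6]
    - [0, 0, 0, 0.005, 0.012, 0.2, -0.6]
    - [0, 0, 0, 0.005, 0.012, 0.28, -0.6]
    - [0, 0, 0, 0.005, 0.012, 0.32, -0.6]
    - [0, 0, 0, 0.005, 0.012, 0.35, -0.6]
    - [0, 0, 0, 0.005, 0.012, 0.35, -0.6]

```text
time: 11.22
ee_pos: [0.5157, 0.0242, 0.0234]
tool_rot: [-0.0, 0.726, 0.687, -0.0]
wrist_force: [0.3, -0.4, -0.3]
opening: 0.0702
finger_force: 0.0
```

```bash
python3 - <<'E'
from m import *
plan((.5145,.0245,.019),-3.0);print(status.state()["wrist_force"])
s=snap("side");cv2.imwrite("pics/s4.png",cv2.resize(s[170:270,280:400],None,fx=6,fy=6,interpolation=2)[:,:,::-1])
E
```

```text
row [-0.0003  0.     -0.0038] [ 0.0007 -0.0041  0.0148] tcp [0.5157 0.0242 0.0234] t 11.22
[ 0.31772296 -0.44646522 -0.25018353]
```

View pics/s4.png

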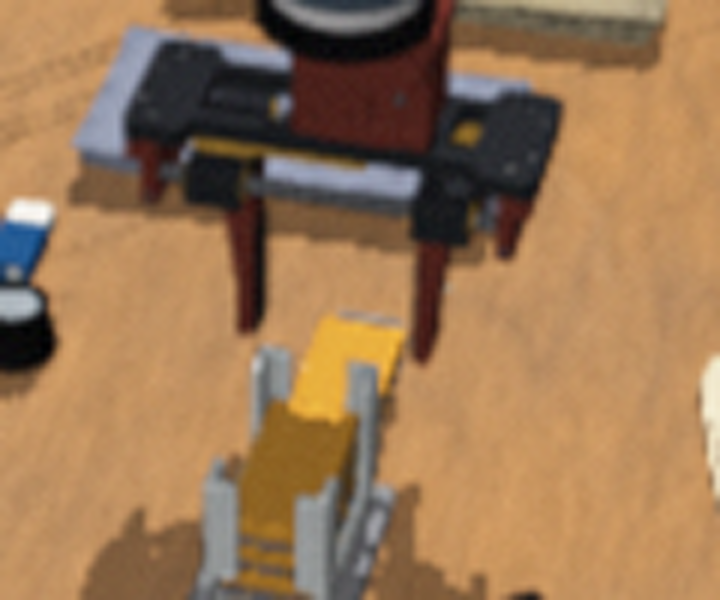

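The fingers straddle the weight: tips at crop (248,330) and (425,360), weight at (348,368). I'll lower slightly and close.

send_rows:
  motion:
    - [0, 0, 0, 0, -0.004, 0.013, -0.6]
    - [0, 0, 0, 0, -0.004, 0.013, 0]
    - [0, 0, 0, 0, -0.004, 0.013, 1]
    - [0, 0, 0, 0, -0.004, 0.013, 1]
    - [0, 0, 0, 0, -0.004, 0.013, 1]
    - [0, 0, 0, 0, -0.004, 0.013, 1]
    - [0, 0, 0, 0, -0.004, 0.013, 1]
    - [0, 0, 0, 0, -0.004, 0.013, 1]

```text
time: 12.28
ee_pos: [0.5145, 0.0241, 0.0196]
tool_rot: [-0.0, 0.727, 0.687, -0.0]
wrist_force: [-0.3, -0.5, 0.2]
opening: 0.0035
finger_force: 0.0
```

```bash
python3 - <<'E'
from m import *
s=snap("side");t=snap("top");st=status.state();print(st["opening"],st["ee_pos"],st["wrist_force"])
C=cv2.resize(s[180:280,290:380],None,fx=4.8,fy=4.8,interpolation=2);D=cv2.resize(t[170:245,235:325],None,fx=4,fy=4,interpolation=2)
D=cv2.copyMakeBorder(D,0,480-300,0,0,0);cv2.imwrite("pics/s5.png",np.hstack([C,D])[:,:,::-1])
b=mask(s,(12,150,120),(28,255,255),(325,215,360,250))
print(proj("side",st["ee_pos"]),proj("top",st["ee_pos"]))
E
```

```text
0.00059734236073679 [0.51447065 0.02412975 0.01955768] [-0.34733747 -0.06755263  0.07048997]
(np.float64(336.79741267473236), np.float64(233.47050727223555)) (np.float64(295.2590023314189), np.float64(213.57381511711725))
```

View pics/s5.png

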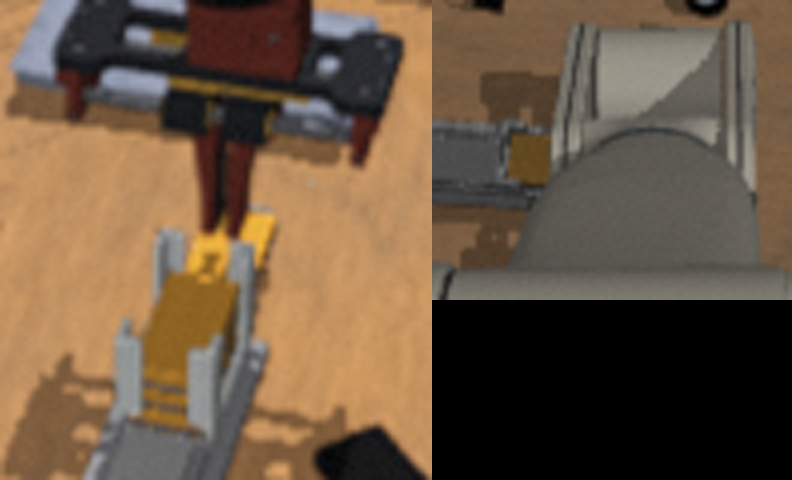

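The fingers shut above the weight: tips at crop (208,233) and (235,238), with the weight below them at (215,250). The true tip height is therefore above about 30 mm, although the reading says 20 mm. I'll feel for the weight's top (z = 30 mm) to find the offset.

send_rows:
  motion:
    - [0, 0, 0, 0, 0, 0.004, 1]
    - [0, 0, 0, 0, 0, 0.008, 1]
    - [0, 0, 0, 0, 0, 0.012, 1]
    - [0, 0, 0, 0, 0, 0.012, 1]

```text
time: 12.88
ee_pos: [0.5144, 0.0241, 0.0158]
tool_rot: [-0.0, 0.727, 0.687, -0.0]
wrist_force: [-0.2, 0.2, -0.5]
opening: 0.0005
finger_force: 0.0
```

send_rows:
  motion:
    - [0, 0, 0, 0, 0, 0.004, 1]
    - [0, 0, 0, 0, 0, 0.008, 1]
    - [0, 0, 0, 0, 0, 0.012, 1]
    - [0, 0, 0, 0, 0, 0.012, 1]

```text
time: 13.38
ee_pos: [0.5144, 0.0241, 0.0123]
tool_rot: [-0.0, 0.727, 0.687, -0.0]
wrist_force: [-0.2, 1.3, 0.3]
opening: 0.0004
finger_force: 0.0
```

send_rows:
  motion:
    - [0, 0, 0, 0, 0, 0.004, 1]
    - [0, 0, 0, 0, 0, 0.008, 1]
    - [0, 0, 0, 0, 0, 0.012, 1]
    - [0, 0, 0, 0, 0, 0.012, 1]

```text
time: 13.88
ee_pos: [0.5144, 0.0241, 0.0087]
tool_rot: [-0.0, 0.727, 0.687, -0.0]
wrist_force: [-0.0, -0.3, 0.1]
opening: -0.0001
finger_force: 0.0
```

```bash
python3 - <<'E'
from m import *
s=snap("side",'n1.png');st=status.state();print(st["ee_pos"],st["opening"],st["wrist_force"])
for f in("pics/n1.png","pics/s2f.png"):
    s=cv2.imread(f)[:,:,::-1];h=cv2.cvtColor(s,cv2.COLOR_RGB2HSV)
    for v in range(216,244,2):
        print(v," ".join("B" if 12<=a[0]<=28 and a[1]>165 and a[2]>110 else "w" if 5<a[0]<=28 and a[1]>90 else "F" if a[2]<110 and (a[0]<8 or a[0]>170 or a[1]<90) else "." for a in h[v,318:356]))
for z in(.01,.02,.03,.04):print(z,np.round(proj("side",(.5144,.0241,z)),1))
for x in(52,132):
  for y in(-20,20):
    p=np.array([.5179,.116])+x/1000*np.array([-.0527,-.9986])+y/1000*np.array([.9986,-.0527]);print(x,y,np.round(proj("side",(*p,.03)),1))
E
```

```text
[0.51446248 0.02412728 0.00872845] 0.0003917498340253983 [ 0.22140532 -0.04958671 -0.29739323]
216 w w w w w w w w w w w w w w F F F F F F F F F w w w w w w w w w w w w w w w
218 w w w w w w w w w w w w w w w F F F F F F F F w w w w w w w w w w w w w w w
220 w w w w w w w w w w w w w w w F F F F F F F w w w w w w w w w w w w w w w w
222 w w w w w w w w w w w w w w w F F F F F F F w . . . w w w w w w w w w w w w
224 w w w w w w w w w w w w w w w w F F F F F F w B w w w w w w w w w w w w w w
226 w w w w w w w w w w w w w w w w F F F F F F w B B B B B B w w w w w w w w w
228 w w w w w . . . . . . w w w B w F F F F F w B B B B B B B w w w w w w w w w
230 w w w w . . . . . . . w w B B w F F F F . . . w w B B B w w w w w w w w w w
232 w w w w . . F . . . . w B B B B B w w w . . . . . w B B w w w w w w w w w w
234 w w w . . . F . . . . B B B B B B B B w . . . . . w B w w w w w w w w w w w
236 w w w . . . F . . . w B B B B B B B B . . . . . F w w w w w w w w w w w w w
238 w w w w . . w B B B B B B B B B B B B w . . . . F w w w w w w w w w w w w w
240 w w w w . . B B B B B B B B B B B B B B B
[... 694 characters left out ...]
 F F F F F F F F F F F F F F F F F F F F F F F F F F F F F F
232 w w w w . w w w w w w w w w w w w F F F F F F F F F F F F F F F F F F F F F
234 w w w w . F F F F F F F F w w w w w B B w w . . F w w F F F F F F F F F F F
236 F F F F F F F F F F F F F F F F F w B B B w . . F w w F F F F F F F F F F F
238 F F F F F F F F F F F F F F w w w w B B B w . . F w w w w w w w w F F F F F
240 w w w w F F F F F F F F F F w w F F F F F F . . F F F w w w w w w F F F F F
242 w w w w F F F F F F F F F F w B B B w w F F F F F F F F F F F F F F F F F w
0.01 [336.8 236.2]
0.02 [336.8 233.3]
0.03 [336.9 230.5]
0.04 [337.  227.6]
52 -20 [341.3 241.3]
52 20 [326.5 238.8]
132 -20 [347.8 222.7]
132 20 [333.7 220.4]
```

send_rows:
  motion:
    - [0, 0, 0, 0, 0, 0.004, 1]
    - [0, 0, 0, 0, 0, 0.008, 1]
    - [0, 0, 0, 0, 0, 0.008, 1]

```text
time: 14.3
ee_pos: [0.5144, 0.0241, 0.0063]
tool_rot: [-0.0, 0.727, 0.687, -0.0]
wrist_force: [0.3, -0.4, 0.1]
opening: 0.0006
finger_force: 0.0
```

send_rows:
  motion:
    - [0, 0, 0, 0, 0, 0.004, 1]
    - [0, 0, 0, 0, 0, 0.008, 1]
    - [0, 0, 0, 0, 0, 0.012, 1]
    - [0, 0, 0, 0, 0, 0.012, 1]

```text
time: 14.8
ee_pos: [0.5144, 0.0241, 0.0027]
tool_rot: [-0.0, 0.727, 0.687, -0.0]
wrist_force: [0.3, 1.0, 0.3]
opening: 0.0005
finger_force: 0.0
```

send_rows:
  motion:
    - [0, 0, 0, 0, 0, 0.004, 1]
    - [0, 0, 0, 0, 0, 0.008, 1]
    - [0, 0, 0, 0, 0, 0.012, 1]
    - [0, 0, 0, 0, 0, 0.012, 1]

```text
time: 15.3
ee_pos: [0.5147, 0.0241, 0.0019]
tool_rot: [0.0, 0.726, 0.687, 0.0]
wrist_force: [-10.0, 0.4, 37.0]
opening: 0.0003
finger_force: 18.5
```

```bash
python3 - <<'E'
from m import *
s=snap("side",'n2.png');st=status.state();print(st["ee_pos"],st["opening"],st["wrist_force"],st["qpos"])
h=cv2.cvtColor(s,cv2.COLOR_RGB2HSV)
for v in range(214,242,1):
        print(v," ".join("B" if 12<=a[0]<=28 and a[1]>165 and a[2]>110 else "w" if 5<a[0]<=28 and a[1]>90 else "F" if a[2]<110 and (a[0]<8 or a[0]>170 or a[1]<90) else "." for a in h[v,322:356]))
E
```

```text
[0.51464451 0.02410054 0.00189789] 0.0008273092251273237 [-10.64987822   0.2444861   37.27027743] [ 2.37070899e-02  5.76317666e-01  1.96928753e+00 -3.06785329e-05
  5.95493400e-01  7.94213618e-02]
214 w w w w w w w w w w F F F F F F F F F F F F w w w w w w w w w w w w
215 w w w w w w w w w w F F F F F F F F F F w w w w w w w w w w w w w w
216 w w w w w w w w w w F F F F F F F F F w w w w w w w w w w w w w w w
217 w w w w w w w w w w F F F F F F F F F w w w w w w w w w w w w w w w
218 w w w w w w w w w w F F F F F F F F F w w w w w w w w w w w w w w w
219 w w w w w w w w w w w F F F F F F F F w w w w w w w w w w w w w w w
220 w w w w w w w w w w w F F F F F F F F w w w w w w w w w w w w w w w
221 w w w w w w w w w w w F F F F F F F w w w w w w w w w w w w w w w w
222 w w w w w w w w w w w F F F F F F F F . . . w w w w w w w w w w w w
223 w w w w w w w w w w w F F F F F F F w w . . . . . w w w w w w w w w
224 w w w w w w w w w w w w F F F F F F w B w w w w w w w w w w w w w w
225 w w w w w w w w w w w F F F F F F F w B B B B B B w w w w w w w w w
226 w w w w w w w w w w w w F w F F F F
[... 412 characters left out ...]
 B B B w F F F F . . . . . w B B w w w w w w w w w w
233 . . F . . . . w B B B w w w w F . . . . . w B w w w w w w w w w w w
234 . . F . . . . B B B B B B w w w . . . . . w B w w w w w w w w w w w
235 . . F . . . w B B B B B B B B . . . . . F w B w w w w w w w w w w w
236 . . F . . . w B B B B B B B B . . . . . F w w w w w w w w w w w w w
237 . . F w B B B B B B B B B B B . . . . . F F w w w w w w w w w w w w
238 . . w B B B B B B B B B B B B w . . . . F w w w w w w w w w w w w w
239 . . w B B B B B B B B B B B B B B w . . F F w w w w w w w w w w w w
240 . . B B B B B B B B B B B B B B B w . . F F w w w w w w w w w w w w
241 . w B B B B B B B B B B B B B B B w . . F w w w w w w w w w w w w w
```

Contact comes at a reading of 2 mm, with the weight's top at 30 mm, so the real finger ends sit about 28 mm above the reported TCP. I'll lift, open, and go down to a reading of about −9 mm.

send_rows:
  motion:
    - [0, 0, 0, 0, 0, -0.03, 1]
    - [0, 0, 0, 0, 0, -0.06, 1]
    - [0, 0, 0, 0, 0, -0.06, -0.6]
    - [0, 0, 0, 0, 0, -0.06, -0.6]
    - [0, 0, 0, 0, 0, -0.06, -0.6]
    - [0, 0, 0, 0, 0, -0.06, -0.6]
    - [0, 0, 0, 0, 0, -0.06, -0.6]
    - [0, 0, 0, 0, 0, -0.06, -0.6]

```text
time: 16.35
ee_pos: [0.5145, 0.0241, 0.0171]
tool_rot: [-0.0, 0.727, 0.687, -0.0]
wrist_force: [-0.5, -0.1, -0.6]
opening: 0.0571
finger_force: 0.0
```

send_rows:
  motion:
    - [0, 0, 0, 0, 0, 0, -0.6]
    - [0, 0, 0, 0, 0, 0.02, -0.6]
    - [0, 0, 0, 0, 0, 0.04, -0.6]
    - [0, 0, 0, 0, 0, 0.06, -0.6]
    - [0, 0, 0, 0, 0, 0.075, -0.6]
    - [0, 0, 0, 0, 0, 0.075, -0.6]

```text
time: 17.1
ee_pos: [0.5141, 0.0241, -0.0058]
tool_rot: [-0.0, 0.727, 0.687, -0.0]
wrist_force: [0.2, -1.0, -0.6]
opening: 0.0704
finger_force: 0.0
```

send_rows:
  motion:
    - [0, 0, 0, 0, 0, 0.012, -0.6]
    - [0, 0, 0, 0, 0, 0.012, 0]
    - [0, 0, 0, 0, 0, 0.012, 0.05]
    - [0, 0, 0, 0, 0, 0.012, 0.1]
    - [0, 0, 0, 0, 0, 0.012, 0.15]
    - [0, 0, 0, 0, 0, 0.012, 1]
    - [0, 0, 0, 0, 0, 0.012, 1]
    - [0, 0, 0, 0, 0, 0.012, 1]

```text
time: 18.1
ee_pos: [0.5145, 0.0241, -0.0088]
tool_rot: [-0.0, 0.727, 0.687, -0.0]
wrist_force: [-1.4, 0.7, 3.8]
opening: 0.0396
finger_force: 30.0
```

Gripped at 39.6 mm. Now I lift straight up.

send_rows:
  motion:
    - [0, 0, 0, 0, 0, -0.02, 1]
    - [0, 0, 0, 0, 0, -0.05, 1]
    - [0, 0, 0, 0, 0, -0.1, 1]
    - [0, 0, 0, 0, 0, -0.16, 1]
    - [0, 0, 0, 0, 0, -0.22, 1]
    - [0, 0, 0, 0, 0, -0.28, 1]
    - [0, 0, 0, 0, 0, -0.33, 1]
    - [0, 0, 0, 0, 0, -0.33, 1]

```text
time: 19.1
ee_pos: [0.5156, 0.0241, 0.0917]
tool_rot: [0.001, 0.727, 0.687, 0.001]
wrist_force: [-0.7, -0.1, -1.1]
opening: 0.0399
finger_force: 30.0
```

```bash
python3 - <<'E'
from m import *
plan((.540,-.365,.09),-90.7);plan((.540,-.365,.09),89.3);print(status.state()["qpos"])
E
```

```text
row [ 0.0029 -0.0032  1.9446] [-1.2906  0.1536  0.0059] tcp [0.5156 0.0241 0.0917] t 19.1
row [ 0.0033  0.0029 -2.0554] [-1.2906  0.1536  0.0059] tcp [0.5156 0.0241 0.0917] t 19.1
[ 2.37274500e-02  4.15545040e-01  1.94178391e+00 -1.00772180e-05
  7.81188022e-01  7.94539491e-02]
```

send_rows:
  motion:
    - [0, 0, 0.14, -0.1, 0.01, 0, 1]
    - [0, 0, 0.28, -0.2, 0.02, 0, 1]
    - [0, 0, 0.42, -0.3, 0.035, 0, 1]
    - [0, 0, 0.56, -0.4, 0.05, 0, 1]
    - [0, 0, 0.7, -0.5, 0.06, 0, 1]
    - [0, 0, 0.84, -0.6, 0.07, 0, 1]
    - [0, 0, 0.96, -0.65, 0.077, 0, 1]
    - [0, 0, 0.96, -0.65, 0.077, 0, 1]

```text
time: 20.1
ee_pos: [0.5263, -0.1726, 0.0895]
tool_rot: [-0.0, 0.929, 0.371, -0.0]
wrist_force: [0.4, 0.5, -1.6]
opening: 0.0396
finger_force: 30.0
```

```bash
python3 -c "
from m import *
plan((.540,-.365,.09),-90.7)"
```

```text
row [-8.000e-04  9.000e-04  9.835e-01] [-0.4088  0.4963 -0.0021] tcp [ 0.5263 -0.1726  0.0895] t 20.1
```

send_rows:
  motion:
    - [0, 0, 0.14, -0.06, 0.07, 0, 1]
    - [0, 0, 0.28, -0.12, 0.14, 0, 1]
    - [0, 0, 0.42, -0.18, 0.22, 0, 1]
    - [0, 0, 0.56, -0.24, 0.29, 0, 1]
    - [0, 0, 0.7, -0.3, 0.36, 0, 1]
    - [0, 0, 0.84, -0.36, 0.44, 0, 1]
    - [0, 0, 0.983, -0.409, 0.496, 0, 1]
    - [0, 0, 0.983, -0.409, 0.496, 0, 1]

```text
time: 21.1
ee_pos: [0.5404, -0.3644, 0.0895]
tool_rot: [-0.0, 1.0, -0.005, -0.0]
wrist_force: [0.1, 0.6, -1.9]
opening: 0.0398
finger_force: 30.0
```

```bash
python3 - <<'E'
from m import *
plan((.540,-.365,.02),-90.7)
s=snap("side");t=snap("top")
C=cv2.resize(s[100:220,270:400],None,fx=4,fy=4,interpolation=2);cv2.imwrite("pics/s6.png",C[:,:,::-1])
E
```

```text
row [-0.0005  0.0005  0.0031] [-0.0012  0.002   0.2317] tcp [ 0.5404 -0.3644  0.0895] t 21.1
```

View pics/s6.png

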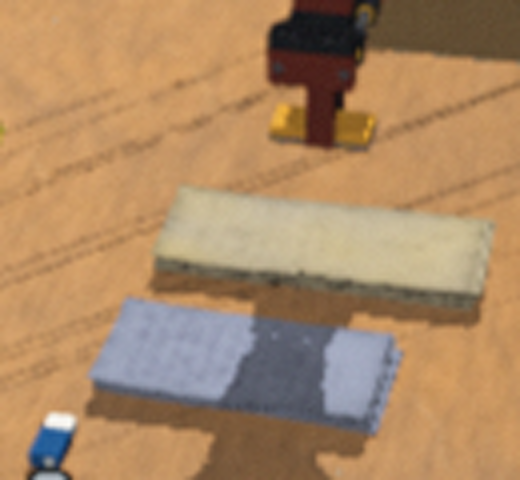

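The brass weight is held level at crop (322,127) above the parchment at (325,245), with its length along the packet. I'll lower it gently.

send_rows:
  motion:
    - [0, 0, 0, 0, 0, 0.08, 1]
    - [0, 0, 0, 0, 0, 0.16, 1]
    - [0, 0, 0, 0, 0, 0.22, 1]
    - [0, 0, 0, 0, 0, 0.26, 1]
    - [0, 0, 0, 0, 0, 0.28, 1]
    - [0, 0, 0, 0, 0, 0.295, 1]
    - [0, 0, 0, 0, 0, 0.305, 1]
    - [0, 0, 0, 0, 0, 0.305, 1]

```text
time: 22.2
ee_pos: [0.5406, -0.3644, -0.0013]
tool_rot: [0.0, 1.0, -0.006, 0.0]
wrist_force: [-0.5, 0.0, -2.0]
opening: 0.0396
finger_force: 30.0
```

send_rows:
  motion:
    - [0, 0, 0, 0, 0, 0.004, 1]
    - [0, 0, 0, 0, 0, 0.009, 1]
    - [0, 0, 0, 0, 0, 0.009, 1]

```text
time: 22.58
ee_pos: [0.5404, -0.3642, -0.0042]
tool_rot: [-0.0, 1.0, -0.005, -0.0]
wrist_force: [0.0, 0.9, -0.8]
opening: 0.0397
finger_force: 30.0
```

send_rows:
  motion:
    - [0, 0, 0, 0, 0, 0.004, 1]
    - [0, 0, 0, 0, 0, 0.008, 1]
    - [0, 0, 0, 0, 0, 0.008, 1]

```text
time: 22.95
ee_pos: [0.5404, -0.3641, -0.0067]
tool_rot: [-0.0, 1.0, -0.005, -0.0]
wrist_force: [-0.3, 0.7, -1.4]
opening: 0.0401
finger_force: 30.0
```

send_rows:
  motion:
    - [0, 0, 0, 0, 0, 0.003, 1]
    - [0, 0, 0, 0, 0, 0.006, 1]
    - [0, 0, 0, 0, 0, 0.006, 1]

```text
time: 23.32
ee_pos: [0.5406, -0.3643, -0.0069]
tool_rot: [0.0, 1.0, -0.005, 0.0]
wrist_force: [-3.5, 2.2, 10.6]
opening: 0.0397
finger_force: 30.0
```

Contact, at about 12 N. I'll ease off slightly, open part-way, then rise.

send_rows:
  motion:
    - [0, 0, 0, 0, 0, -0.003, 1]
    - [0, 0, 0, 0, 0, -0.003, -0.3]
    - [0, 0, 0, 0, 0, -0.003, -0.3]
    - [0, 0, 0, 0, 0, -0.003, -0.3]
    - [0, 0, 0, 0, 0, -0.003, -0.3]
    - [0, 0, 0, 0, 0, -0.06, -0.3]
    - [0, 0, 0, 0, 0, -0.2, -0.3]
    - [0, 0, 0, 0, 0, -0.35, -0.3]

```text
time: 24.32
ee_pos: [0.5404, -0.3642, 0.0985]
tool_rot: [-0.0, 1.0, -0.005, -0.0]
wrist_force: [1.3, -0.0, 0.4]
opening: 0.0573
finger_force: 0.0
```

send_rows:
  motion:
    - [0, 0, 0, 0, 0, -0.2, -0.3]
    - [0, 0, 0, 0, -0.2, -0.3, -0.3]
    - [0, 0, 0, 0, 0.2, -0.3, -0.3]
    - [0, 0, 0, 0, 0.4, -0.3, -0.3]
    - [0, 0, 0, 0, 0.6, -0.3, -0.3]
    - [0, 0, 0, 0, 0.8, -0.3, -0.3]
    - [0, 0, 0, 0, 0.8, -0.3, -0.3]

```text
time: 25.2
ee_pos: [0.5373, -0.6069, 0.1881]
tool_rot: [0.001, 1.0, -0.006, 0.0]
wrist_force: [0.5, -0.8, -0.6]
opening: 0.0568
finger_force: 0.0
```

```bash
python3 - <<'E'
from m import *
s=snap("side",'e_s.png');t=snap("top",'e_t.png');st=status.state();print(st["ee_pos"],st["wrist_force"],st["opening"],st["time"])
def rect(m,z,n):
    r=cv2.minAreaRect(big(m));b=cv2.boxPoints(r);w=np.array([onz("top",*p,z) for p in b]);print(n,np.round(r[1],1),w.mean(0).round(4),w.round(3).tolist())
rect(mask(t,(12,130,80),(28,255,255),(390,170,435,245)),.032,"w1")
m=mask(t,(12,30,60),(40,255,255),(390,150,435,265))
m=mask(t,(17,30,70),(40,85,255),(385,150,445,265));rect(cv2.morphologyEx(m,2,np.ones((3,3))),.012,"parch")
rect(mask(t,(12,130,90),(28,255,255),(248,198,283,222)),.058,"stack")
rt=cen(mask(t,(0,150,80),(8,255,255),(195,190,230,225)));rs=cen(mask(s,(0,150,80),(8,255,255),(295,280,325,315)));print("red",rt,rs,tri(rt,rs))
E
```

```text
[ 0.53634188 -0.60886404  0.18733264] [-0.41559443  0.40217583 -0.51017147] 0.05708757613201739 25.3
w1 [11. 23.] [ 0.5449 -0.3666  0.032 ] [[0.506, -0.347, 0.032], [0.584, -0.349, 0.032], [0.584, -0.386, 0.032], [0.506, -0.384, 0.032]]
parch [62. 35.] [ 0.5685 -0.3646  0.012 ] [[0.675, -0.307, 0.012], [0.676, -0.428, 0.012], [0.462, -0.42, 0.012], [0.461, -0.303, 0.012]]
stack [24.2 11.8] [0.5194 0.1184 0.058 ] [[0.503, 0.159, 0.058], [0.542, 0.157, 0.058], [0.535, 0.078, 0.058], [0.496, 0.08, 0.058]]
red (211.0, 205.12121212121212) (308.71794871794873, 299.1880341880342) (array([0.53129115, 0.29988286, 0.05232539]), np.float64(0.004841482469470365))
```

The weight lies centred and square on the parchment, which hasn't moved. The slide is home and the stack is in place, so I'll hand it in.

```bash
python3 -c "
from workcell import arm
print(arm.sign_off())"
```

```text
the job is handed in; nothing more can be done
None
```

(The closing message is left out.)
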